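Turn a screwdriver level in the fingers and stow it under the hold-down bar

ROBOT

A 6-joint arm with a two-finger parallel gripper is mounted at the origin on a cart in front of the work surface, level with it; the furniture and walls round the work are solid. World frame = base frame: x ahead of the robot, y to its left, z up, the work surface at z = 0. Lengths are in m, angles in degrees, forces in N, time in s.
With the tool pointing down it reaches from about 0.3 to 0.75 m from the base axis. Payload 8.5 kg.
Tool frame: the origin (TCP) lies between the finger pads; the fingertips stand 19 mm ahead of it and the grasp point (between the pads) is the TCP; z points along the fingers, y is the line along which they close (so a half turn about z gives the same grasp; the last joint's range is limited). The gripper opens to 85 mm and grips with 20 to 120 N. Pads are 22 mm wide; open, the fingers measure 114 mm over their backs; the gripper's body (76 mm by 85 mm) begins 54 mm behind the grasp point. The pads swing forward as they close: fully open they stand 13 mm farther back than shut.
Start: joints at [-82.924, 21.807, 74.336, -0, 83.858, -12.336], TCP at [0.183, -0.519, 0.25] pointing down, gripper open.
Joint ranges: [-178.18, 178.18], [-50.72, 133.34], [12.68, 142.11], [-81.47, 261.47], [9.98, 163.14], [-165.26, 165.26]. Speed limits (degrees/s): [136.94, 136.94, 180, 180, 180, 180].

INTERFACE

Orientations are given as a 3x3 rotation matrix whose columns are the frame's x, y, z axes.
In Python, from rig import env, optics gives the robot as it stands.
- The arm moves only by the tool arm_command, never from a script. Its argument "commands" is one flat list of numbers, 7 for each row, row after row: the closure, from -1 (fully open) to 1 (shut), so that 0 is half open, then the shift along the tool's x, y, z as a fraction of full scale, then the turn, a rotation vector about the tool's x, y, z as a fraction of full scale. A call has 1 to 12 rows; each row is the pose to reach, as a shift and turn from the pose commanded when the call began, along the tool's axes at that moment; what a row does not reach only later rows make up. Full scale, the value 1, is 500 mm for a shift and 120 degrees for a turn. A row lasts 1/12 s, in which the tool goes at most 41.7 mm and 7.16 degrees, less where a joint would pass 70% of its speed; a pose out of reach is approached as far as the arm can. A call with a number of a shift or a turn outside -1 to 1 is refused whole. A call with a gripper value outside its range is refused whole. The fingers move at their own pace and stop on an object; "newtons" is the grip in N (left out, the last holds). Time passes only in rows, so rows that repeat a pose let the fingers close. It gives the time, the measured TCP pose, the force, the opening and the grip force at its end, in the units of the state.
- env.observe(): the state, without advancing time (a new reading comes with each control period).
- optics.get_image(name): name is "scene" or "top"; returns a dict with "image" (420x560x3 uint8, red, green, blue), "intrinsics" (3x3 intrinsics, pixels), "origin" and "orientation" of the camera in the world. Camera axes: x right, y down, z forward; pixel columns grow to the right and rows downward; lengths in m; the calibration is good to about 2 mm. A picture is of the moment at which its call begins. There is no depth.
- env.close_job(): hands the job in; it is judged then, once.
The state is a dict: "time_s": time; "q": joint angles; "qvel": joint speeds; "joint_efforts": joint torques, N m; "position": TCP position; "tool_rot": TCP orientation; "ft_force": force on the tool from outside, world axes, zero at the start; "wrist_torque": the same for the moment, N m; "grip_width": finger opening in m; "gripper_force": force on a finger pad.
Only numpy, scipy, OpenCV 4.12 (cv2) and the standard library are available. Lean on these libraries where they do the work, as an engineer would, in place of code of your own. Each camera call takes 0.05 s, during which the arm holds its last target. There are 200 camera calls.

TASK

Lift the blue screwdriver out of the tool block and, without setting it down, press its shank onto the rounded top edge of the grey bench stop and work the hand downward so that the screwdriver swings within your fingers from steep to level. Then slide it blade first, level, into the low slot beneath the red bar of the bench organiser until the front of its handle is home against the bar, and let go so that it stays lying there. Leave the other drivers standing in the block and do not disturb the other things on the desk.

Things in the scene. Friction and masses are not known exactly. Their poses are not given: they have to be found in the camera images.
- blue_handle (a point): Mid handle of the blue screwdriver (205 mm long); own y points along it to the butt. Handle 88 mm long, looks round, 22 mm thick, but is gripped on two sunk flats 13 mm apart facing own +-x (fingers close along x); 22 mm along own z. Starts upright, blade down, this point 0.174 m above the desk, flats facing along the block's x.
- blue_tip (a point): Blade tip of the blue screwdriver, on its axis, 159 mm from blue_handle. The steel shank is 6 mm square, 115 mm long.
- driver_blue: The blue screwdriver as a whole, 70 to 110 g, balance point 15 mm from blue_handle towards the blade; axes as blue_handle. Origin 56 mm from blue_handle towards the blade, 12 mm off the axis. Held with 20 to 60 N it swings in the fingers about their closing line when its shank is pushed with several newtons, and may shift some 5 mm in the grip.
- yellow_handle (a point): Middle of the handle of the yellow screwdriver (162 mm long, handle 85 mm long and 24 mm thick), a bystander standing upright in the block; its top is about 0.175 m above the desk. Own y axis points up along it.
- black_handle (a point): Middle of the handle of the dark grey nut driver (157 mm long, handle 80 mm long and 21 mm thick), a bystander standing upright in the block; its top is about 0.17 m above the desk. Own y axis points up along it.
- tool_block: Wooden tool block fixed to the desk, 60 (x) x 150 (y) x 80 mm high; origin at the centre of its underside. Three 9 mm square holes, 65 mm deep, in a row along its y axis 45 mm apart; the three drivers stand in them, in any order, the tips 15 mm above the desk. The blue one must be lifted at least 66 mm to come free.
- bench_stop: Grey bracket fixed to the desk; origin on the desk under its edge, a steel rod of 10 mm diameter along its y, 74 mm long, top 80 mm above the desk, on an upright 8 mm plate. Foot (8 mm thick) and gussets (42 mm high) reach 45 mm in +x; the -x side is free beyond 10 mm. The screwdriver is to point along its +x (roughly to the right) across the rod, hand on the -x side (the left).
- stop_edge (a point): Middle of the top of the bench stop's rod, 80 mm above the desk, same axes as bench_stop.
- organiser: Wooden organiser fixed to the desk; origin on the desk below the red bar's front face, mid slot; slide in along its +x, which points roughly to the robot's right. Aluminium bed 70 mm wide, top 45 mm up, x = -36 to +140 mm. Red bar over it, x = 0 to 14 mm, 63 to 75 mm up, on feet leaving an opening 24 mm wide (y) and 18 mm high. The shank passes under the bar, the handle does not.
- slot_mouth (a point): Where the middle of the handle's front end comes when home: at the bar's front face, 56 mm above the desk; axes as organiser. The handle then lies on the bed and its rear 52 mm stick out free. A shelf 12 mm thick, 140 mm wide, front edge 46 mm nearer than the bar, underside 111 mm up, with things on it to 0.2 m, overhangs: lean the hand back, to its -x side, 25 to 45 degrees.
- button_mid (a point): Middle of a loose push-button unit with a red mushroom head, 40 mm across and 60 mm high, standing on the desk (bystander). Its own z points up.
- tape_mid (a point): Middle of a loose roll of red tape, 53 mm across and 18 mm high, lying flat on the desk (bystander).
Mind the look-alikes: they are no part of the job. What is shaped like the bench_stop but yellow is not meant.

How it is judged (in metres and radians):
On the way, in this order (a step that is already met when the one before it is completed fails the run):
1. the blue screwdriver is held clear of the block, still steep (contact force between the fingers and driver_blue above 0.5 N and height (world z) of blue_tip above 0.083 m and angle between blue_handle's own y axis and vertical below 0.6 rad), for 0.05 s.
2. held, its shank bears on the bench stop while it is still steep (handle up, more than about 32 degrees short of level) (contact force between the fingers and driver_blue above 0.5 N and contact force between bench_stop and driver_blue above 0.4 N and angle between blue_handle's own y axis and vertical below 1 rad), for 0.05 s.
3. still held and bearing on the bench stop, it has swung level (within 12 degrees) (contact force between the fingers and driver_blue above 0.5 N and contact force between bench_stop and driver_blue above 0.4 N and angle between blue_handle's own y axis and vertical between 1.36 and 1.78 rad), for 0.1 s.
4. held, its blade is under the red bar (contact force between the fingers and driver_blue above 0.5 N and x of blue_tip in the frame of organiser above 0.025 m and z of blue_tip in the frame of organiser between 0.045 and 0.063 m and y of blue_tip in the frame of organiser between -0.013 and 0.013 m), for 0.05 s.
At the end, for the whole second after the job is handed in: The blue screwdriver lies released and still in the slot, shank under the red bar, front of the handle within 10 mm of the bar, handle on the bed (its middle 48 to 64 mm up, within 20 mm of the slot line), within 10 degrees of the slot; the other two drivers still stand upright in the block (x of blue_tip in the frame of organiser above 0.105 m and z of blue_tip in the frame of organiser between 0.045 and 0.068 m and z of blue_handle in the frame of organiser between 0.048 and 0.064 m and y of blue_handle in the frame of organiser between -0.02 and 0.02 m and angle between the y axis of blue_handle and the x axis of organiser, either way round below 0.18 rad and linear speed of driver_blue below 0.02 m/s and contact force between the fingers and driver_blue below 0.05 N and angle between each of yellow_handle, black_handle's own y axis and vertical below 0.3 rad and distance of each of yellow_handle, black_handle from where it was at the start of the episode below 0.03 m); the robot touches nothing.
It fails at once if the yellow or the dark grey driver is pulled out or knocked over (distance of any of yellow_handle, black_handle from where it was at the start of the episode above 0.04 m).
It fails at once if the push-button unit is knocked over or shoved more than 30 mm (angle between button_mid's own z axis and vertical above 0.6 rad or distance of button_mid from where it was at the start of the episode above 0.03 m).
It fails at once if the tape is shoved more than 40 mm (distance of tape_mid from where it was at the start of the episode above 0.04 m).
It fails at once if the blue screwdriver is laid down or dropped on the desk (height (world z) of blue_handle below 0.03 m).
It also fails if it takes over 58 s, if anything falls off the work surface, if the arm or the gripper's body presses on something with over 40 N, if the wrist force passes 120 N, or if a joint passes its speed limit or range.

## Working session

There is one attempt and no reset: what is moved stays moved. The work goes in short steps, Python scripts to look and compute and a tool call to move; the robot and the scene stay as the last step left them, time stands still between calls to the robot, and variables do not carry over. Pictures are saved under pics/ and viewed, at most 10 in all, crops included, and the job is handed in when it is done.

Besides the shell and the picture viewer there is one more tool, called after ">>>" as name(argument=value, ...) on one line, values as JSON. arm_command: Moves the arm, as the interface text tells. Shift numbers are shares of 500 mm and turn numbers shares of 120 degrees, none past 1 either way. Its arguments: {"type":"object","properties":{"commands":{"type":"array","items":{"type":"number"}},"newtons":{"type":"number"}},"required":["commands"]}

```bash
mkdir -p pics; ls; python3 - <<'E'
from rig import env, optics
import cv2,numpy as np,pickle
d={}
for n in("scene","top"):
    r=optics.get_image(n); d[n]=r
    cv2.imwrite(f"pics/{n}0.png",cv2.resize(r["image"][:,:,::-1],(800,600),interpolation=cv2.INTER_CUBIC))
    print(n,r["intrinsics"],r["origin"],r["orientation"])
pickle.dump(d,open("cam.pkl","wb"))
s=env.observe(); print(s)
E
```

```text
pics
scene [[398.32088029   0.         277.9986325 ]
 [  0.         398.32088029 215.43075987]
 [  0.           0.           1.        ]] [0.09978312 0.60260309 0.86436257] [[-0.78731996 -0.4204272   0.45096369]
 [-0.61646738  0.52523476 -0.58659732]
 [ 0.00975967 -0.73984418 -0.67270746]]
top [[489.28850674   0.         271.3208832 ]
 [  0.         489.28850674 217.11698151]
 [  0.           0.           1.        ]] [ 0.44279795 -0.02547221  1.31257321] [[ 0.00252045 -0.99336494  0.11497715]
 [-0.9999941  -0.00277213 -0.00202911]
 [ 0.00233438 -0.11497136 -0.99336606]]
{'time_s': 0.1, 'q': array([-8.29251596e+01,  2.18353334e+01,  7.43781272e+01, -7.67085688e-04,
        8.38588132e+01, -1.23341364e+01]), 'qvel': array([-0.02050199, -0.12282008, -0.143574  , -0.00392372,  0.02833833,
        0.12817823]), 'joint_efforts': array([ 3.71832837e-03, -4.49219549e+01, -2.31653380e+01, -1.77251577e-04,
        3.78100231e-03, -3.73953966e-06]), 'position': array([ 0.18274954, -0.51849888,  0.24980379]), 'tool_rot': array([[ 9.43170148e-01,  3.32310161e-01, -1.68573125e-04],
       [ 3.32310105e-01, -9.43169355e-01,  1.25017169e-03],
       [ 2.56451750e-04, -1.23514317e-03, -9.99999204e-01]]), 'ft_force': array([ 0.01154466, -0.34877418,  0.62284434]), 'wrist_torque': array([-0.01112118, -0.01086749,  0.01509312]), 'gripper_force': 0.0, 'grip_width': 0.0856337181843304}
```

View pics/scene0.png

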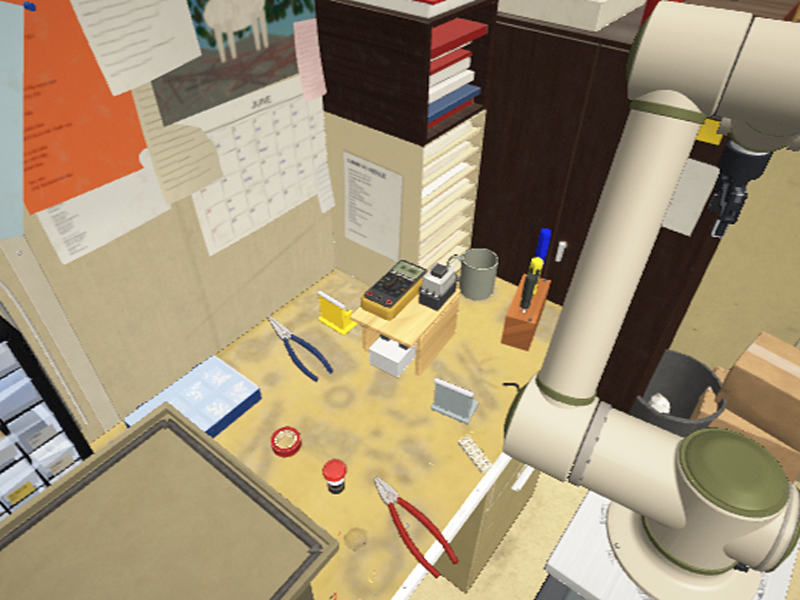

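View pics/top0.png

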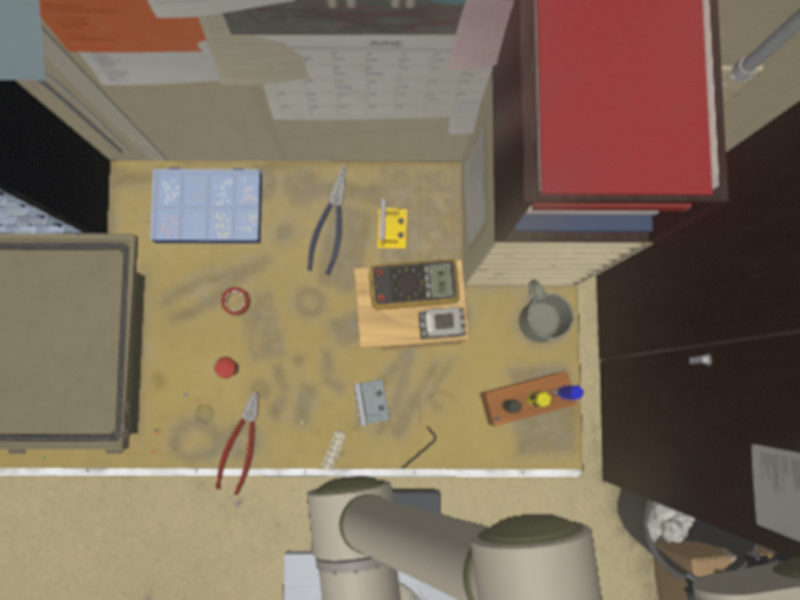

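The scene shows the block with the blue driver at (544,245), the grey stop at (455,397), the organiser at (405,340) and the button at (335,475). In the top view the blue driver is rightmost at (570,393), the grey stop is at (371,402) and the shelf at (411,303). I'll enlarge both.

```bash
python3 - <<'E'
import cv2,numpy as np,pickle
d=pickle.load(open("cam.pkl","rb"))
t=d["top"]["image"][:,:,::-1]; s=d["scene"]["image"][:,:,::-1]
def crop(im,x,y,w,h,f): return cv2.resize(im[y:y+h,x:x+w],None,fx=f,fy=f,interpolation=cv2.INTER_CUBIC)
cv2.imwrite("pics/topc.png",crop(t,240,175,180,135,4.4))
cv2.imwrite("pics/scenec.png",crop(s,220,150,180,150,4))
E
```

```text
(no output)
```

View pics/topc.png

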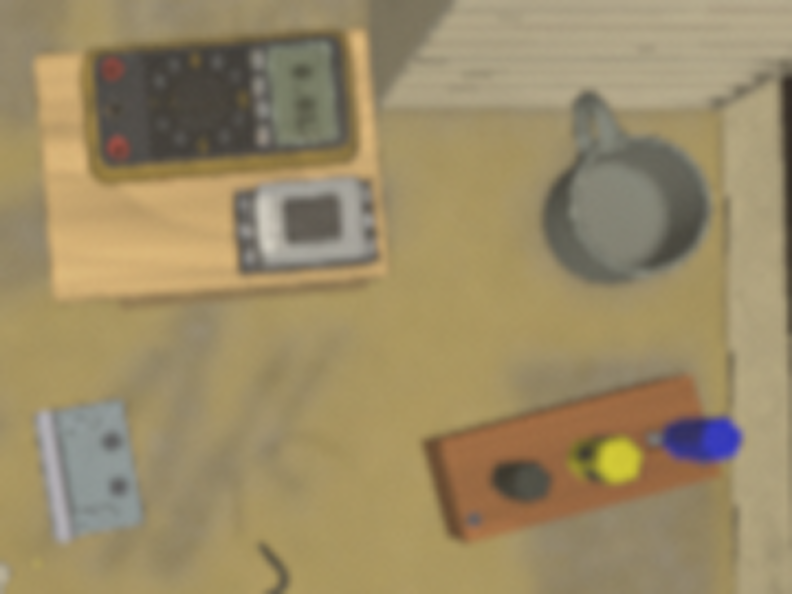

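View pics/scenec.png

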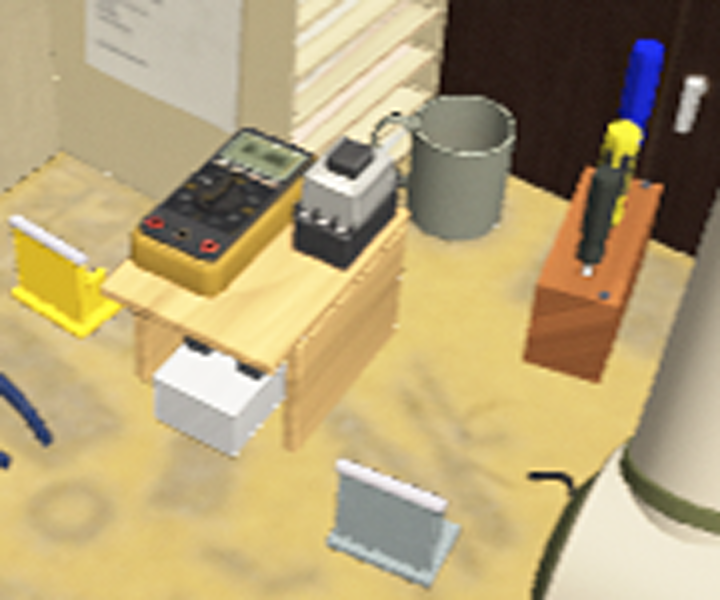

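The top crop shows the shelf corners at (35,57), (367,28), (386,275) and (53,298), the rod from (44,410) to (65,540), and the block top corners at (427,440), (690,375) and (462,540). The blue butt is at (720,440). The scene crop shows the bed's front edge from (155,375) to (237,412) and the rod from (340,465) to (443,505).

```bash
cat > h.py <<'E'
import numpy as np,pickle
d=pickle.load(open("cam.pkl","rb"))
def ray(n,u,v):
    c=d[n]; w=c["orientation"]@np.linalg.solve(c["intrinsics"],[u,v,1.]); return c["origin"],w
def atz(n,u,v,z):
    o,w=ray(n,u,v); return (o+w*(z-o[2])/w[2]).round(4)
def T(u,v,z): return atz("top",240+u/4.4-.4,175+v/4.4-.4,z)
def S(u,v,z): return atz("scene",220+u/4-.4,150+v/4-.4,z)
def proj(n,p):
    c=d[n]; q=c["intrinsics"]@(c["orientation"].T@(np.array(p)-c["origin"])); return q[:2]/q[2]
E
python3 - <<'E'
from h import *
print("shelf",[T(*p,.123)[:2] for p in((35,57),(367,28),(386,275),(53,298))])
print("bed",[S(*p,.045)[:2] for p in((155,375),(237,412),(285,372))])
print("bedbot",[S(*p,0)[:2] for p in((160,415),(237,455))])
print("rod T",[T(*p,.08)[:2] for p in((44,410),(65,540))],"S",[S(*p,.078)[:2] for p in((340,465),(443,505))])
print("block",[T(*p,.08)[:2] for p in((427,440),(690,375),(725,475),(462,540))])
print("S block",[S(*p,.08)[:2] for p in((540,290),(608,300),(662,185),(590,170))])
print("blue",T(720,440,.216)[:2],S(650,47,.216)[:2],"yel",T(620,460,.173)[:2],"blk",T(530,480,.168)[:2], S(604,172,.168)[:2])
E
```

```text
shelf [array([0.6537, 0.0309]), array([ 0.6707, -0.1553]), array([ 0.5319, -0.1645]), array([0.5186, 0.0198])]
bed [array([0.62  , 0.0157]), array([0.5528, 0.0073]), array([ 0.5497, -0.0442])]
bedbot [array([0.6197, 0.012 ]), array([0.5522, 0.0071])]
rod T [array([0.4575, 0.0261]), array([0.3844, 0.0137])] S [array([0.4543, 0.0262]), array([0.3845, 0.0126])]
block [array([ 0.4411, -0.1918]), array([ 0.4783, -0.3425]), array([ 0.4218, -0.3609]), array([ 0.3849, -0.2109])]
S block [array([ 0.4356, -0.1968]), array([ 0.3922, -0.2182]), array([ 0.4215, -0.3606]), array([ 0.4743, -0.3419])]
blue [ 0.4417 -0.3218] [ 0.4438 -0.3295] yel [ 0.431  -0.2806] blk [ 0.4204 -0.234 ] [ 0.4236 -0.2401]
```

```bash
cat >> h.py <<'E'
from scipy.spatial.transform import Rotation as Ro
def frame(deg,lean):   # tool y at heading deg; z leaned towards heading-90
    a=np.radians(deg); l=np.radians(lean); y=np.array([np.cos(a),np.sin(a),0]); f=np.array([np.sin(a),-np.cos(a),0])
    z=np.sin(l)*f-np.cos(l)*np.array([0,0,1]); return np.c_[np.cross(y,z),y,z]
def cmd(p0,R0,p,R):
    s=R0.T@(np.array(p)-p0)/.5; t=np.degrees(Ro.from_matrix(R0.T@R).as_rotvec())/120
    print("cmd",s.round(4).tolist(),t.round(4).tolist()); 
def now(p,R):
    from rig import env
    o=env.observe(); cmd(o["position"],o["tool_rot"],p,R)
E
python3 - <<'E'
from h import *
for n,u,v,z in(("button",225,368,.05),("tape",235,300,.018),("cup edge",600,390,0)): print(n,atz("top",u/1.4286,v/1.4286,z))
R=frame(13.9,0); now([.22,-.30,.33],R)
for a,b in(([.22,-.30,.33],[.42,-.27,.32]),([.42,-.27,.32],[.4425,-.3205,.30]),([.4425,-.3205,.30],[.4425,-.3205,.185])): cmd(np.array(a),R,b,R)
E
```

```text
button [0.4833 0.2644 0.05  ]
tape [0.611  0.2568 0.018 ]
cup edge [ 0.4458 -0.4251  0.    ]
cmd [0.2155, -0.3876, -0.1599] [-0.0004, -0.0005, -0.7041]
cmd [-0.0378, 0.4027, 0.02] [0.0, 0.0, 0.0]
cmd [-0.1089, 0.0194, 0.04] [0.0, 0.0, 0.0]
cmd [0.0, 0.0, 0.23] [0.0, 0.0, 0.0]
```

>>> arm_command(commands=[-1,0.2155,-0.3876,-0.16,0,0,-0.704,-1,0.2155,-0.3876,-0.16,0,0,-0.704,-1,0.2155,-0.3876,-0.16,0,0,-0.704,-1,0.2155,-0.3876,-0.16,0,0,-0.704,-1,0.2155,-0.3876,-0.16,0,0,-0.704,-1,0.2155,-0.3876,-0.16,0,0,-0.704,-1,0.2155,-0.3876,-0.16,0,0,-0.704,-1,0.2155,-0.3876,-0.16,0,0,-0.704,-1,0.2155,-0.3876,-0.16,0,0,-0.704,-1,0.2155,-0.3876,-0.16,0,0,-0.704,-1,0.2155,-0.3876,-0.16,0,0,-0.704,-1,0.2155,-0.3876,-0.16,0,0,-0.704], newtons=40)

```text
time_s: 1.1
position: [0.22, -0.2999, 0.3301]
tool_rot: [[-0.246, 0.969, -0.0], [0.969, 0.246, 0.001], [0.001, -0.0, -1.0]]
ft_force: [-0.1, 0.0, -0.4]
grip_width: 0.0855
gripper_force: 0.0
```

>>> arm_command(commands=[-1,-0.0378,0.4027,0.02,0,0,0,-1,-0.0378,0.4027,0.02,0,0,0,-1,-0.0378,0.4027,0.02,0,0,0,-1,-0.0378,0.4027,0.02,0,0,0,-1,-0.0378,0.4027,0.02,0,0,0,-1,-0.0378,0.4027,0.02,0,0,0,-1,-0.147,0.422,0.06,0,0,0,-1,-0.147,0.422,0.06,0,0,0,-1,-0.147,0.422,0.06,0,0,0,-1,-0.147,0.422,0.06,0,0,0])

```text
time_s: 1.93
position: [0.4422, -0.3211, 0.2994]
tool_rot: [[-0.239, 0.971, -0.001], [0.971, 0.239, 0.002], [0.002, -0.001, -1.0]]
ft_force: [-0.6, 0.6, -0.0]
grip_width: 0.0855
gripper_force: 0.0
```

```bash
python3 - <<'E'
from rig import env, optics
import cv2
from h import *
o=env.observe();print(o["time_s"],o["position"],o["tool_rot"],o["q"],o["ft_force"])
t=optics.get_image("top")["image"][170:290,330:490]; s=optics.get_image("scene")["image"][90:260,330:490]
a=cv2.resize(t,(400,300),interpolation=2);b=cv2.resize(s,(400,425),interpolation=2)
c=np.zeros((425,800,3),np.uint8);c[:300,:400]=a;c[:,400:]=b
cv2.imwrite("pics/pre.png",c[:,:,::-1])
now([.4425,-.3205,.30],frame(13.9,0))
E
```

```text
1.9333 [ 0.44221205 -0.32105192  0.29940179] [[-0.23942854  0.97091287 -0.00147173]
 [ 0.97091187  0.23943091  0.00172875]
 [ 0.00203084 -0.00101501 -0.99999742]] [-4.83979321e+01  1.97929986e+01  6.93217894e+01  2.70969334e-03
  9.10152660e+01 -6.22507900e+01] [-0.62177373  0.63066561 -0.04256962]
cmd [-0.0005, 0.0007, 0.0014] [0.0001, -0.0, -0.0001]
```

View pics/pre.png

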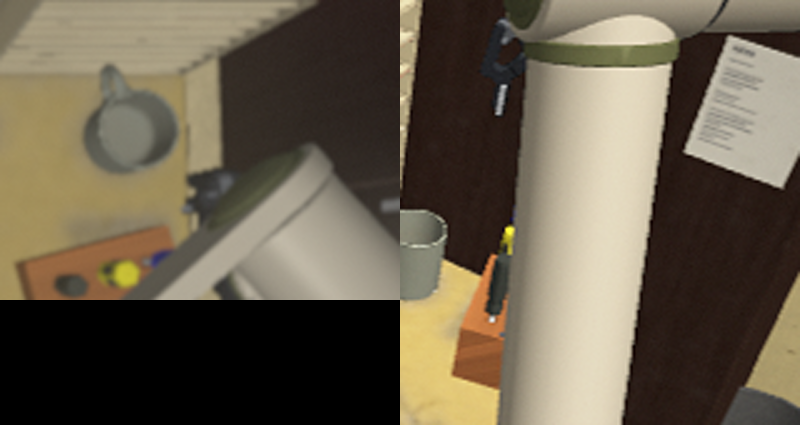

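The arm hides the blue driver (only its edge shows near (160,258) in the left half), but the measured pose agrees from both cameras and the block geometry. I'll descend and grip.

>>> arm_command(commands=[-1,0,0.001,0.08,0,0,0,-1,0,0.001,0.14,0,0,0,-1,0,0.001,0.19,0,0,0,-1,0,0.001,0.229,0,0,0,-1,0,0.001,0.229,0,0,0,-0.4,0,0.001,0.229,0,0,0,0,0,0.001,0.229,0,0,0], newtons=30)

```text
time_s: 2.62
position: [0.4433, -0.3209, 0.1878]
tool_rot: [[-0.24, 0.971, 0.002], [0.971, 0.24, -0.002], [-0.003, 0.001, -1.0]]
ft_force: [-0.1, -0.2, 0.9]
grip_width: 0.0637
gripper_force: 0.0
```

>>> arm_command(commands=[1,0,0,0,0,0,0,1,0,0,0,0,0,0,1,0,0,0,0,0,0,1,0,0,0,0,0,0,1,0,0,0,0,0,0,1,0,0,0,0,0,0,1,0,0,0,0,0,0,1,0,0,0,0,0,0])

```text
time_s: 3.28
position: [0.4429, -0.3209, 0.1863]
tool_rot: [[-0.24, 0.971, -0.0], [0.971, 0.24, -0.001], [-0.001, -0.0, -1.0]]
ft_force: [-2.4, -0.0, 6.1]
grip_width: 0.0124
gripper_force: 32.5
```

>>> arm_command(commands=[1,0,0,-0.04,0,0,0,1,0,0,-0.08,0,0,0,1,0,0,-0.12,0,0,0,1,0,0,-0.16,0,0,0,1,0,0,-0.2,0,0,0,1,0,0,-0.24,0,0,0,1,0,0,-0.24,0,0,0,1,0,0,-0.24,0,0,0])

```text
time_s: 3.95
position: [0.4431, -0.3207, 0.3058]
tool_rot: [[-0.24, 0.971, 0.001], [0.971, 0.24, -0.001], [-0.001, 0.001, -1.0]]
ft_force: [0.2, -0.9, -1.2]
grip_width: 0.0124
gripper_force: 31.8
```

```bash
python3 - <<'E'
from h import *
# stop frame
a=10.4; c=np.array([.4203,.0197]); xs=np.array([np.sin(np.radians(a)),-np.cos(np.radians(a))])
P=lambda x,z: np.r_[c+xs*x/1000,z/1000]
R=frame(a,40)
from rig import env
o=env.observe(); print(o["position"],o["grip_width"],o["gripper_force"])
A=P(-100,250); print(A); now([.36,-.15,.32],R)
cmd(np.array([.36,-.15,.32]),R,A,R)
th=np.radians(40)
for dz in (25,0,-3):print(P(-77.5,179.7+dz)); cmd(A,R,P(-77.5+.6*dz,179.7+.77*dz),R)
E
```

```text
[ 0.44311168 -0.32069203  0.30581607] 0.01237484268072308 31.798437237739563
[0.40224809 0.11805715 0.25      ]
cmd [0.3713, -0.0793, -0.0287] [0.0105, -0.3329, 0.0278]
cmd [0.4822, 0.1799, -0.2219] [0.0, 0.0, 0.0]
[0.40630977 0.09592679 0.2047    ]
cmd [0.0082, -0.0, 0.1264] [0.0, 0.0, 0.0]
[0.40630977 0.09592679 0.1797    ]
cmd [0.0559, 0.0, 0.1366] [0.0, 0.0, 0.0]
[0.40630977 0.09592679 0.1767    ]
cmd [0.0616, -0.0, 0.1379] [0.0, 0.0, 0.0]
```

>>> arm_command(commands=[1,0,0,-0.07,0,0,0,1,0,0,-0.13,0,0,0,1,0.05,-0.01,-0.13,0,0,0,1,0.15,-0.03,-0.13,0,-0.05,0,1,0.25,-0.05,-0.1,0,-0.15,0.01,1,0.371,-0.079,-0.06,0.01,-0.25,0.02,1,0.371,-0.079,-0.029,0.01,-0.333,0.028,1,0.371,-0.079,-0.029,0.01,-0.333,0.028,1,0.371,-0.079,-0.029,0.01,-0.333,0.028,1,0.371,-0.079,-0.029,0.01,-0.333,0.028,1,0.371,-0.079,-0.029,0.01,-0.333,0.028])

```text
time_s: 4.87
position: [0.3601, -0.1492, 0.319]
tool_rot: [[-0.142, 0.983, 0.115], [0.756, 0.183, -0.629], [-0.639, -0.002, -0.769]]
ft_force: [0.2, 0.5, -0.4]
grip_width: 0.0118
gripper_force: 31.7
```

```bash
cat >> h.py <<'E'
a=10.4; c=np.array([.4203,.0197]); xs=np.array([np.sin(np.radians(a)),-np.cos(np.radians(a))])
P=lambda x,z: np.r_[c+xs*x/1000,z/1000]
E
python3 - <<'E'
from h import *
now(P(-100,250),frame(10.4,40))
E
```

```text
cmd [0.4801, 0.1812, -0.2202] [0.0, -0.0022, 0.0017]
```

>>> arm_command(commands=[1,0.1,0.04,-0.06,0,0,0,1,0.2,0.08,-0.11,0,0,0,1,0.3,0.12,-0.15,0,-0.002,0.002,1,0.4,0.16,-0.19,0,-0.002,0.002,1,0.48,0.181,-0.22,0,-0.002,0.002,1,0.48,0.181,-0.22,0,-0.002,0.002,1,0.48,0.181,-0.22,0,-0.002,0.002,1,0.48,0.181,-0.22,0,-0.002,0.002])

```text
time_s: 5.53
position: [0.4046, 0.12, 0.248]
tool_rot: [[-0.139, 0.984, 0.114], [0.754, 0.18, -0.632], [-0.642, -0.002, -0.767]]
ft_force: [0.2, -0.9, -0.2]
grip_width: 0.0126
gripper_force: 31.7
```

```bash
python3 - <<'E'
from rig import env, optics
import cv2
from h import *
o=env.observe();print(o["time_s"],o["position"],o["q"].round(1))
t=optics.get_image("top")["image"][150:300,180:380]; s=optics.get_image("scene")["image"][120:330,220:400]
c=np.zeros((467,800,3),np.uint8);c[:300,:400]=cv2.resize(t,(400,300),interpolation=2);c[:,400:]=cv2.resize(s,(400,467),interpolation=2)
cv2.imwrite("pics/stop.png",c[:,:,::-1])
now(P(-77.5,204.7),frame(10.4,40))
now(P(-77.5,179.7),frame(10.4,40))
# predicted tip pixel in 'scene' crop
R=o["tool_rot"]; tip=o["position"]+.171*R[:,2]; p=proj("scene",tip); print(tip,400+(p[0]-220)*400/180,(p[1]-120)*467/210)
p=proj("top",tip); print((p[0]-180)*2,(p[1]-150)*2)
E
```

```text
5.5333 [0.40459174 0.11996012 0.24797147] [ 21.   16.6  92.9 -39.6  81.8  20.5]
cmd [0.026, -0.0029, 0.0957] [-0.001, 0.0007, -0.0012]
cmd [0.0582, -0.0029, 0.134] [-0.001, 0.0007, -0.0012]
[0.42405617 0.0118894  0.11688808] 619.1763746925317 306.9025592364977
149.45926091587756 262.9888336130799
```

View pics/stop.png

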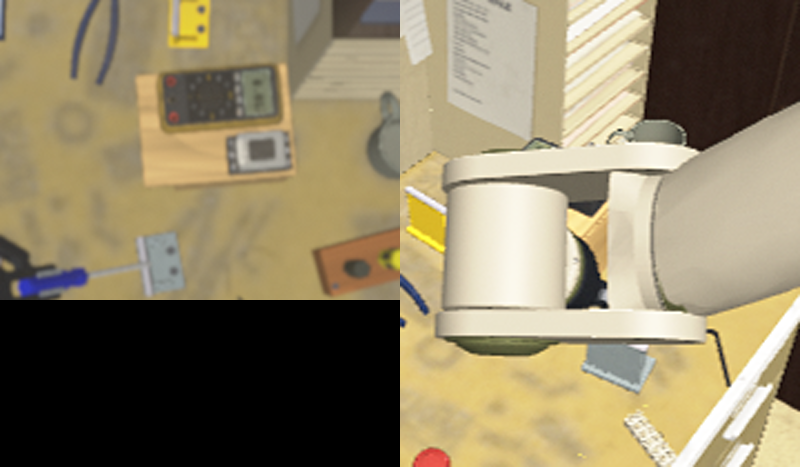

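The top half shows the driver in hand, tip at (148,264) as predicted, over the grey stop. I'll lower it onto the rod.

>>> arm_command(commands=[1,0.013,-0.0015,0.048,0,0,0,1,0.026,-0.003,0.0957,0,0,0,1,0.036,-0.003,0.107,0,0,0,1,0.047,-0.003,0.12,0,0,0,1,0.053,-0.003,0.1275,0,0,0,1,0.0582,-0.003,0.134,0,0,0,1,0.0582,-0.003,0.134,0,0,0])

```text
time_s: 6.22
position: [0.4058, 0.0958, 0.1805]
tool_rot: [[-0.133, 0.984, 0.117], [0.752, 0.177, -0.635], [-0.645, 0.003, -0.764]]
ft_force: [0.1, 0.5, 0.1]
grip_width: 0.0123
gripper_force: 31.6
```

>>> arm_command(commands=[1,0.0026,0,0.003,0,0,0,1,0.0052,0,0.0061,0,0,0,1,0.0052,0,0.0061,0,0,0,1,0.0052,0,0.0061,0,0,0])

```text
time_s: 6.55
position: [0.4057, 0.0959, 0.1767]
tool_rot: [[-0.134, 0.984, 0.117], [0.752, 0.178, -0.635], [-0.646, 0.003, -0.764]]
ft_force: [0.1, -0.7, -0.5]
grip_width: 0.012
gripper_force: 31.8
```

>>> arm_command(commands=[1,0.0026,0,0.003,0,0,0,1,0.0052,0,0.0061,0,0,0,1,0.0078,0,0.0092,0,0,0,1,0.0078,0,0.0092,0,0,0,1,0.0078,0,0.0092,0,0,0])

```text
time_s: 6.97
position: [0.4057, 0.0956, 0.1704]
tool_rot: [[-0.134, 0.984, 0.117], [0.752, 0.177, -0.635], [-0.646, 0.003, -0.763]]
ft_force: [1.3, -2.6, 0.1]
grip_width: 0.0122
gripper_force: 31.6
```

>>> arm_command(commands=[1,0.0026,0,0.003,0,0,0,1,0.0052,0,0.0061,0,0,0,1,0.0052,0,0.0061,0,0,0,1,0.0052,0,0.0061,0,0,0])

```text
time_s: 7.3
position: [0.4056, 0.0957, 0.1662]
tool_rot: [[-0.134, 0.984, 0.116], [0.752, 0.177, -0.635], [-0.646, 0.003, -0.764]]
ft_force: [0.6, -2.2, -0.7]
grip_width: 0.0125
gripper_force: 31.7
```

```bash
python3 - <<'E'
from h import *
from rig import env
o=env.observe();p=o["position"];print(p,o["ft_force"])
G=[(p[:2]-c)@xs*1000,p[2]*1000];print("G stop",G)
# angle of driver if touching rod
from scipy.optimize import brentq
r=np.array([G[0],G[1]-75]);D=np.hypot(*r);el=np.degrees(np.arctan2(r[1],-r[0])-np.arcsin(8/D))
print("theta",90-el,"L",np.sqrt(D*D-64))
L=np.sqrt(D*D-64); R=frame(10.4,40)
for th in(55,65,75,83,90,93):
    t=np.radians(th); print(th); now(P(8*np.cos(t)-L*np.sin(t),75+8*np.sin(t)+L*np.cos(t)),R)
E
```

```text
[0.40561846 0.09568476 0.16624787] [ 0.6129725  -2.21249167 -0.72452693]
G stop [np.float64(-77.3867446626602), np.float64(166.24786989809863)]
theta 44.13498624189948 L 119.37705814110222
55
cmd [0.0451, 0.0013, 0.0044] [-0.0001, 0.0018, -0.002]
65
cmd [0.0852, 0.0011, 0.0158] [-0.0001, 0.0018, -0.002]
75
cmd [0.1227, 0.0009, 0.0341] [-0.0001, 0.0018, -0.002]
83
cmd [0.1501, 0.0008, 0.0532] [-0.0001, 0.0018, -0.002]
90
cmd [0.1716, 0.0007, 0.0729] [-0.0001, 0.0018, -0.002]
93
cmd [0.1801, 0.0007, 0.0822] [-0.0001, 0.0018, -0.002]
```

>>> arm_command(commands=[1,0.01,0,0.004,0,0,0,1,0.02,0,0.006,0,0,0,1,0.03,0,0.008,0,0,0,1,0.03,0,0.008,0,0,0,1,0.03,0,0.008,0,0,0])

```text
time_s: 7.72
position: [0.404, 0.1049, 0.1532]
tool_rot: [[-0.134, 0.984, 0.116], [0.752, 0.178, -0.635], [-0.645, 0.002, -0.764]]
ft_force: [0.6, -0.3, -0.4]
grip_width: 0.0121
gripper_force: 32.3
```

```bash
python3 - <<'E'
from rig import env, optics
import cv2
from h import *
o=env.observe();p=o["position"];print(o["ft_force"])
G=[(p[:2]-c)@xs*1000,p[2]*1000];print("G stop",G)
t=optics.get_image("top")["image"][215:305,160:320]; cv2.imwrite("pics/s2.png",cv2.resize(t,(800,450),interpolation=2)[:,:,::-1])
for th in(45,50,55,60):
  t=np.radians(th);tip=np.r_[p[:2]+xs*.171*np.sin(t),p[2]-.171*np.cos(t)];q=proj("top",tip);print(th,(q-[160,215])*5)
q=proj("top",p);print("tcp",(q-[160,215])*5)
E
```

```text
[ 0.5931934  -0.31212654 -0.38635822]
G stop [np.float64(-86.72815232493922), np.float64(153.2035047950958)]
45 [528.75467464 326.64187192]
50 [547.83709188 323.4117784 ]
55 [565.33388153 320.49477935]
60 [581.09997447 317.91642401]
tcp [272.58265513 376.3920907 ]
```

View pics/s2.png

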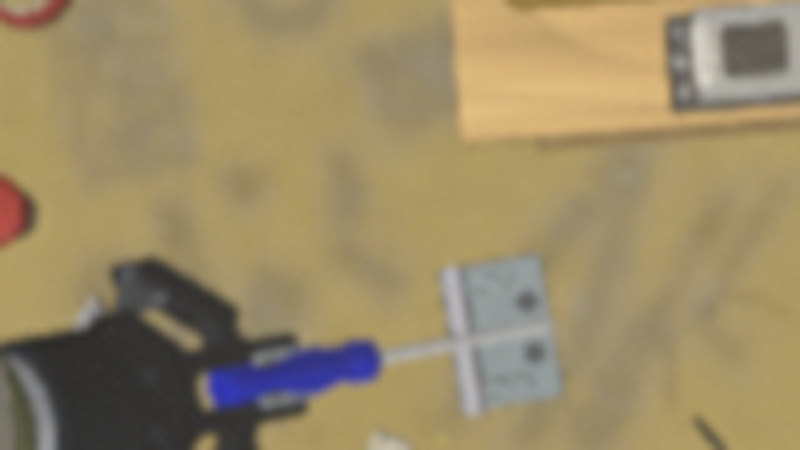

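The tip at (550,325) puts the driver at about 50°, swung from 40° and lying across the rod. I'll push on and read the force during the motion.

>>> arm_command(commands=[1,0.004,0,0.0045,0,0,0])

```text
time_s: 7.85
position: [0.4042, 0.1047, 0.1509]
tool_rot: [[-0.133, 0.984, 0.117], [0.752, 0.177, -0.635], [-0.646, 0.004, -0.764]]
ft_force: [-0.1, 0.6, 3.1]
grip_width: 0.0126
gripper_force: 32.8
```

>>> arm_command(commands=[1,0.002,0,0.002,0,0,0])

```text
time_s: 7.93
position: [0.4041, 0.1046, 0.1493]
tool_rot: [[-0.133, 0.984, 0.117], [0.752, 0.177, -0.635], [-0.646, 0.003, -0.763]]
ft_force: [0.4, -0.4, 3.5]
grip_width: 0.0118
gripper_force: 32.8
```

```bash
python3 - <<'E'
from h import *
from rig import env
o=env.observe();p=o["position"];R=frame(10.4,40)
r=np.array([(p[:2]-c)@xs*1000,p[2]*1000-75]);L=np.sqrt(r@r-64);print(L)
for th in(62,70,78,86,92):
    t=np.radians(th); print(th); now(P(8*np.cos(t)-L*np.sin(t)+(th-53)*.1,75+8*np.sin(t)+L*np.cos(t)),R)
E
```

```text
113.65533055961659
62
cmd [0.032, 0.001, 0.0091] [0.0001, 0.002, -0.0022]
70
cmd [0.0604, 0.0009, 0.0219] [0.0001, 0.002, -0.0022]
78
cmd [0.0867, 0.0008, 0.0387] [0.0001, 0.002, -0.0022]
86
cmd [0.1107, 0.0006, 0.0592] [0.0001, 0.002, -0.0022]
92
cmd [0.1267, 0.0006, 0.0768] [0.0001, 0.002, -0.0022]
```

>>> arm_command(commands=[1,0.016,0,0.004,0,0,0,1,0.032,0,0.009,0,0,0,1,0.046,0,0.0155,0,0,0,1,0.06,0,0.022,0,0,0,1,0.074,0,0.03,0,0,0,1,0.087,0,0.0387,0,0,0,1,0.099,0,0.049,0,0,0,1,0.111,0,0.059,0,0,0,1,0.119,0,0.068,0,0,0,1,0.1267,0,0.0768,0,0,0])

```text
time_s: 8.77
position: [0.4001, 0.1281, 0.0783]
tool_rot: [[-0.134, 0.984, 0.117], [0.752, 0.177, -0.635], [-0.645, 0.003, -0.764]]
ft_force: [0.1, 2.5, 2.9]
grip_width: 0.0122
gripper_force: 33.1
```

>>> arm_command(commands=[1,0,0,0,0,0,0,1,0,0,0,0,0,0])

```text
time_s: 8.93
position: [0.4, 0.1279, 0.0786]
tool_rot: [[-0.134, 0.984, 0.116], [0.752, 0.177, -0.635], [-0.645, 0.002, -0.764]]
ft_force: [0.5, -1.0, -0.2]
grip_width: 0.0126
gripper_force: 32.5
```

```bash
cat > look.py <<'E'
import sys,cv2
from rig import env, optics
from h import *
n=sys.argv[1]; x,y,w,h=map(int,sys.argv[2:6]); out=sys.argv[6]
im=optics.get_image(n)["image"][y:y+h,x:x+w]; f=min(800/w,600/h)
cv2.imwrite(f"pics/{out}.png",cv2.resize(im,None,fx=f,fy=f,interpolation=2)[:,:,::-1])
o=env.observe();p=o["position"];print("f",f,o["time_s"],p,o["ft_force"].round(1),o["q"].round(0))
for th in map(float,sys.argv[7:]):
    t=np.radians(th);fw=np.cross(o["tool_rot"][:,1],[0,0,1]);
    for l in(.171,.056):
        tip=p+fw*l*np.sin(t)-np.array([0,0,l*np.cos(t)]);print(th,l,((proj(n,tip)-[x,y])*f).round(0))
E
python3 look.py top 160 215 160 90 lvl 80 90 100; python3 - <<'E'
from h import *
from rig import env
p=env.observe()["position"]; print("G",(p[:2]-c)@xs*1000,p[2])
E
```

```text
f 5.0 8.9833 [0.40001553 0.12789341 0.07884468] [-0.1  0.1 -0.1] [ 22.  32. 105. -45.  62.  41.]
80.0 0.171 [575. 319.]
80.0 0.056 [354. 359.]
90.0 0.171 [581. 319.]
90.0 0.056 [354. 360.]
100.0 0.171 [576. 321.]
100.0 0.056 [351. 360.]
G -110.07768630945296 0.07884467774710871
```

View pics/lvl.png

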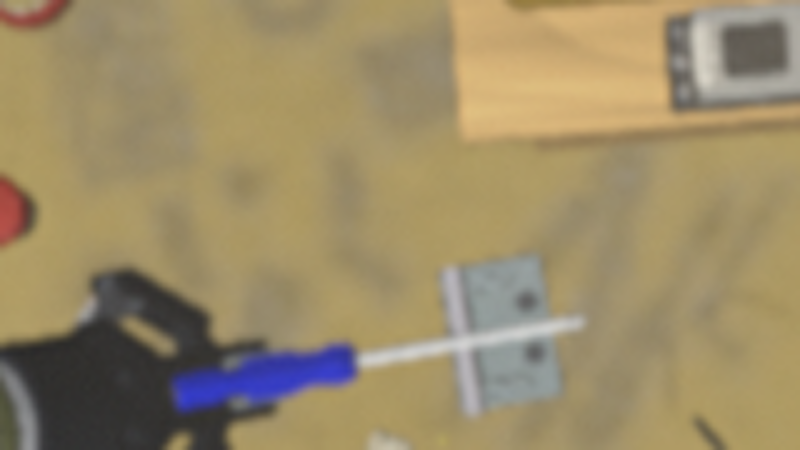

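The driver lies level across the rod, tip at (583,322) and handle front at (356,362), both close to the 90° prediction. One more slow press for certainty.

>>> arm_command(commands=[1,0.001,0,0.0012,0,0,0,1,0.002,0,0.0024,0,0,0,1,0.0026,0,0.003,0,0,0])

```text
time_s: 9.23
position: [0.4002, 0.1279, 0.0774]
tool_rot: [[-0.133, 0.984, 0.117], [0.752, 0.177, -0.635], [-0.646, 0.003, -0.763]]
ft_force: [0.3, 1.6, 2.7]
grip_width: 0.0122
gripper_force: 33.1
```

```bash
cat >> h.py <<'E'
ao=4.8; co=np.array([.5895,-.0225]); xo=np.array([np.sin(np.radians(ao)),-np.cos(np.radians(ao))]); yo=np.array([-xo[1],xo[0]])
Q=lambda x,z,y=0: np.r_[co+xo*x/1000+yo*y/1000,z/1000]
E
python3 - <<'E'
from h import *
R=frame(ao,40); R1=frame(a,40)
A=P(-115,140); B=Q(-240,120); C=Q(-240,60); print(A,B,C)
now(A,R1); cmd(A,R1,B,R); cmd(B,R,C,R)
E
```

```text
[0.3995403  0.13281072 0.14      ] [0.56941732 0.21665829 0.12      ] [0.56941732 0.21665829 0.06      ]
cmd [-0.0733, 0.0009, -0.102] [0.0002, 0.002, -0.0023]
cmd [0.1051, 0.3644, -0.036] [0.03, 0.0, 0.0357]
cmd [0.0771, 0.0, 0.0919] [0.0, 0.0, 0.0]
```

>>> arm_command(commands=[1,-0.037,0,-0.05,0,0,0,1,-0.073,0,-0.102,0,0,0,1,-0.073,0,-0.102,0,0,0,1,-0.073,0,-0.102,0,0,0])

```text
time_s: 9.57
position: [0.3994, 0.1332, 0.1405]
tool_rot: [[-0.132, 0.984, 0.119], [0.753, 0.177, -0.634], [-0.645, 0.006, -0.764]]
ft_force: [0.1, -0.5, -1.0]
grip_width: 0.0122
gripper_force: 32.6
```

>>> arm_command(commands=[1,0.025,0.09,-0.01,0.01,0,0.01,1,0.05,0.18,-0.02,0.02,0,0.02,1,0.08,0.27,-0.03,0.03,0,0.036,1,0.105,0.364,-0.036,0.03,0,0.036,1,0.105,0.364,-0.036,0.03,0,0.036,1,0.105,0.364,-0.036,0.03,0,0.036,1,0.105,0.364,-0.036,0.03,0,0.036])

```text
time_s: 10.15
position: [0.569, 0.2158, 0.1175]
tool_rot: [[-0.06, 0.997, 0.052], [0.761, 0.079, -0.644], [-0.646, 0.001, -0.763]]
ft_force: [-0.3, -0.1, -0.7]
grip_width: 0.0124
gripper_force: 32.5
```

```bash
python3 look.py scene 180 150 180 135 org 84 90 96; python3 - <<'E'
from h import *
print([((proj("scene",Q(*p))-[180,150])*4.44).round(0) for p in((-36,45,-35),(-36,45,35),(-36,45,0))]); now(Q(-200,60),frame(ao,40))
E
```

```text
f 4.444444444444445 10.2 [0.56830182 0.21564934 0.11825206] [-0.5 -0.1 -0.9] [ 23.  43.  68. -38.  85.  28.]
84.0 0.171 [362. 408.]
84.0 0.056 [242. 517.]
90.0 0.171 [362. 386.]
90.0 0.056 [242. 510.]
96.0 0.171 [361. 366.]
96.0 0.056 [241. 503.]
[array([437., 459.]), array([346., 414.]), array([391., 436.])]
cmd [0.0156, 0.0026, 0.1394] [-0.001, 0.0021, -0.0017]
```

View pics/org.png

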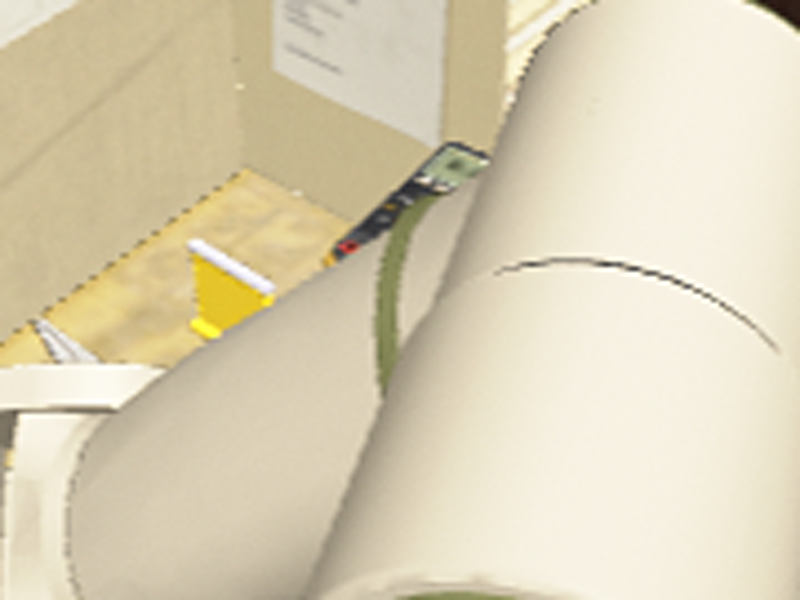

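The arm hides the slot in this view (only the shelf's multimeter shows, near (450,165)). I'll enter on the measured geometry and use touch on the bed to check how level the blade is.

```bash
python3 - <<'E'
from h import *
R=frame(ao,38)
now(Q(-240,64),R); B=Q(-240,64)
cmd(B,R,Q(-186,60),R)
cmd(B,R,Q(-186,50),R)
E
```

```text
cmd [0.0715, 0.0023, 0.0816] [-0.001, 0.0188, -0.0017]
cmd [-0.0802, 0.0, 0.0728] [0.0, 0.0, 0.0]
cmd [-0.0679, 0.0, 0.0886] [0.0, 0.0, 0.0]
```

>>> arm_command(commands=[1,0.035,0.001,0.04,-0.001,0.01,-0.002,1,0.0715,0.002,0.0816,-0.001,0.019,-0.002,1,0.0715,0.002,0.0816,-0.001,0.019,-0.002,1,0.0715,0.002,0.0816,-0.001,0.019,-0.002])

```text
time_s: 10.53
position: [0.5692, 0.2166, 0.0659]
tool_rot: [[-0.066, 0.996, 0.052], [0.785, 0.085, -0.614], [-0.616, 0.0, -0.788]]
ft_force: [0.5, 0.7, -0.6]
grip_width: 0.0119
gripper_force: 32.4
```

>>> arm_command(commands=[1,-0.02,0,0.018,0,0,0,1,-0.04,0,0.036,0,0,0,1,-0.06,0,0.054,0,0,0,1,-0.08,0,0.073,0,0,0,1,-0.08,0,0.073,0,0,0,1,-0.08,0,0.073,0,0,0])

```text
time_s: 11.03
position: [0.5748, 0.162, 0.0618]
tool_rot: [[-0.064, 0.997, 0.053], [0.786, 0.083, -0.612], [-0.615, 0.003, -0.789]]
ft_force: [-0.1, -0.5, -0.9]
grip_width: 0.0119
gripper_force: 32.5
```

>>> arm_command(commands=[1,0.0037,0,0.0047,0,0,0,1,0.0074,0,0.0095,0,0,0])

```text
time_s: 11.2
position: [0.5749, 0.1636, 0.0555]
tool_rot: [[-0.065, 0.996, 0.055], [0.786, 0.085, -0.612], [-0.614, 0.003, -0.789]]
ft_force: [-0.3, 0.4, -0.4]
grip_width: 0.0122
gripper_force: 32.5
```

>>> arm_command(commands=[1,0.0025,0,0.0032,0,0,0])

```text
time_s: 11.28
position: [0.5746, 0.1637, 0.053]
tool_rot: [[-0.066, 0.996, 0.054], [0.786, 0.085, -0.612], [-0.614, 0.002, -0.789]]
ft_force: [-0.2, -0.1, -0.3]
grip_width: 0.0123
gripper_force: 32.5
```

>>> arm_command(commands=[1,0.0025,0,0.0032,0,0,0])

```text
time_s: 11.37
position: [0.5747, 0.1638, 0.051]
tool_rot: [[-0.066, 0.996, 0.054], [0.786, 0.085, -0.612], [-0.615, 0.002, -0.789]]
ft_force: [-0.0, 1.2, -0.0]
grip_width: 0.0122
gripper_force: 32.6
```

>>> arm_command(commands=[1,0.0025,0,0.0032,0,0,0])

```text
time_s: 11.45
position: [0.5748, 0.1637, 0.0493]
tool_rot: [[-0.066, 0.996, 0.055], [0.786, 0.085, -0.612], [-0.615, 0.003, -0.789]]
ft_force: [0.1, 1.9, 1.2]
grip_width: 0.0125
gripper_force: 32.9
```

>>> arm_command(commands=[1,0.0025,0,0.0032,0,0,0])

```text
time_s: 11.53
position: [0.5749, 0.1637, 0.0475]
tool_rot: [[-0.065, 0.996, 0.055], [0.786, 0.085, -0.612], [-0.615, 0.003, -0.789]]
ft_force: [-0.0, 2.0, 1.8]
grip_width: 0.0123
gripper_force: 32.9
```

>>> arm_command(commands=[1,0.0025,0,0.0032,0,0,0])

```text
time_s: 11.62
position: [0.5749, 0.1636, 0.0454]
tool_rot: [[-0.065, 0.996, 0.055], [0.786, 0.085, -0.612], [-0.615, 0.003, -0.789]]
ft_force: [-0.7, 1.7, 1.6]
grip_width: 0.0124
gripper_force: 32.9
```

Contact came at G z ≈ 50 mm, so the blade is level to within about 1°. I'll lift to slot height and slide in.

```bash
python3 - <<'E'
from h import *
R=frame(ao,36.5)
now(Q(-188,57.5),R); B=Q(-188,57.5)
for x in(-120,-64): cmd(B,R,Q(x,57.5),R)
E
```

```text
cmd [-0.0127, -0.002, -0.0206] [0.0016, 0.0119, -0.0004]
cmd [-0.1093, -0.0, 0.0809] [0.0, 0.0, 0.0]
cmd [-0.1994, -0.0, 0.1475] [0.0, 0.0, 0.0]
```

>>> arm_command(commands=[1,-0.0127,-0.002,-0.0206,0.0016,0.012,0,1,-0.0127,-0.002,-0.0206,0.0016,0.012,0,1,-0.0127,-0.002,-0.0206,0.0016,0.012,0])

```text
time_s: 11.87
position: [0.5739, 0.1646, 0.0577]
tool_rot: [[-0.065, 0.997, 0.05], [0.802, 0.082, -0.592], [-0.594, 0.001, -0.804]]
ft_force: [0.1, 0.2, -1.0]
grip_width: 0.0126
gripper_force: 32.5
```

>>> arm_command(commands=[1,-0.022,0,0.016,0,0,0,1,-0.044,0,0.0325,0,0,0,1,-0.066,0,0.049,0,0,0,1,-0.088,0,0.065,0,0,0,1,-0.109,0,0.081,0,0,0,1,-0.109,0,0.081,0,0,0])

```text
time_s: 12.37
position: [0.5793, 0.0938, 0.0572]
tool_rot: [[-0.064, 0.997, 0.047], [0.801, 0.08, -0.593], [-0.595, -0.001, -0.804]]
ft_force: [-0.2, -0.2, -0.6]
grip_width: 0.0124
gripper_force: 32.5
```

```bash
python3 - <<'E'
from h import *
from rig import env
R=frame(ao,36.5); p=env.observe()["position"]; print("G",(p[:2]-co)@xo,(p[:2]-co)@yo,p[2])
now(Q(-66,57.5),R); now(Q(-52,57.5),R)
E
```

```text
G -0.11677934153364232 -0.00038881125353769884 0.0572390562147286
cmd [-0.0819, 0.0012, 0.06] [-0.0014, 0.0, -0.0014]
cmd [-0.1044, 0.0013, 0.0767] [-0.0014, 0.0, -0.0014]
```

The blade has gone under the bar with no contact force. Continuing to near home.

>>> arm_command(commands=[1,-0.02,0,0.015,0,0,0,1,-0.04,0.001,0.03,0,0,0,1,-0.06,0.001,0.044,0,0,0,1,-0.075,0.001,0.055,0,0,0,1,-0.082,0.001,0.06,0,0,0,1,-0.082,0.001,0.06,0,0,0])

```text
time_s: 12.87
position: [0.5838, 0.0452, 0.0571]
tool_rot: [[-0.066, 0.997, 0.048], [0.802, 0.081, -0.592], [-0.594, -0.001, -0.804]]
ft_force: [0.4, -2.5, -4.8]
grip_width: 0.0126
gripper_force: 31.9
```

>>> arm_command(commands=[1,-0.005,0,0.0037,0,0,0,1,-0.01,0,0.0073,0,0,0])

```text
time_s: 13.03
position: [0.5843, 0.0408, 0.057]
tool_rot: [[-0.067, 0.997, 0.049], [0.802, 0.083, -0.591], [-0.593, -0.0, -0.805]]
ft_force: [0.1, 4.3, -6.5]
grip_width: 0.0122
gripper_force: 32.2
```

>>> arm_command(commands=[1,-0.0035,0,0.0025,0,0,0,1,-0.0035,0,0.0025,0,0,0])

```text
time_s: 13.2
position: [0.5845, 0.0381, 0.0573]
tool_rot: [[-0.067, 0.997, 0.049], [0.802, 0.083, -0.592], [-0.594, -0.0, -0.804]]
ft_force: [-0.3, 2.3, -6.3]
grip_width: 0.0126
gripper_force: 32.1
```

>>> arm_command(commands=[1,0.0018,0,0.0024,0,0,0,1,-0.0014,0,0.0048,0,0,0,1,-0.0014,0,0.0048,0,0,0])

```text
time_s: 13.45
position: [0.5849, 0.0375, 0.0564]
tool_rot: [[-0.066, 0.996, 0.051], [0.802, 0.084, -0.591], [-0.593, 0.002, -0.805]]
ft_force: [-2.4, 12.6, -0.7]
grip_width: 0.0122
gripper_force: 33.6
```

>>> arm_command(commands=[1,-0.0032,0,0.0024,0,0,0,1,-0.0032,0,0.0024,0,0,0])

```text
time_s: 13.62
position: [0.585, 0.0373, 0.0562]
tool_rot: [[-0.067, 0.996, 0.052], [0.804, 0.085, -0.589], [-0.591, 0.003, -0.807]]
ft_force: [-3.7, 24.2, 1.0]
grip_width: 0.0121
gripper_force: 34.8
```

>>> arm_command(commands=[1,-0.0032,0,0.0024,0,0,0,1,-0.0032,0,0.0024,0,0,0])

```text
time_s: 13.78
position: [0.5849, 0.0367, 0.0557]
tool_rot: [[-0.067, 0.996, 0.053], [0.805, 0.086, -0.587], [-0.589, 0.003, -0.808]]
ft_force: [-5.2, 31.6, -0.2]
grip_width: 0.0126
gripper_force: 35.4
```

Firm resistance suggests it is home. I'll ease off and check in the top view with the last picture.

>>> arm_command(commands=[1,0.0064,0,-0.0048,0,0,0,1,0.0064,0,-0.0048,0,0,0])

```text
time_s: 13.95
position: [0.5848, 0.0371, 0.0561]
tool_rot: [[-0.067, 0.996, 0.05], [0.801, 0.084, -0.592], [-0.594, 0.0, -0.804]]
ft_force: [-0.2, 3.1, -4.2]
grip_width: 0.0124
gripper_force: 32.3
```

```bash
python3 look.py top 190 140 120 90 home; python3 - <<'E'
from h import *
from rig import env
p=env.observe()["position"]; print("G",(p[:2]-co)@xo,(p[:2]-co)@yo,p[2])
f=600/90
for n,q in(("butt",Q(-88,56)),("butttop",Q(-88,66)),("G",Q(-60,56)),("mid",Q(-44,66)),("shelfedge",Q(-46,123)),("shelf-70",Q(-46,123,-70)),("shelf70",Q(-46,123,70))): print(n,((proj("top",q)-[190,140])*f).round(0))
E
```

```text
f 6.666666666666667 14.0 [0.58492687 0.03693265 0.05601154] [-0.6 11.3 -2.1] [  6.  42.  83. -42.  64.  23.]
G -0.05960688605114344 0.0004161037608115259 0.056011538901848894
butt [302. 529.]
butttop [300. 526.]
G [374. 523.]
mid [414. 517.]
shelfedge [403. 500.]
shelf-70 [417. 690.]
shelf70 [388. 312.]
```

View pics/home.png

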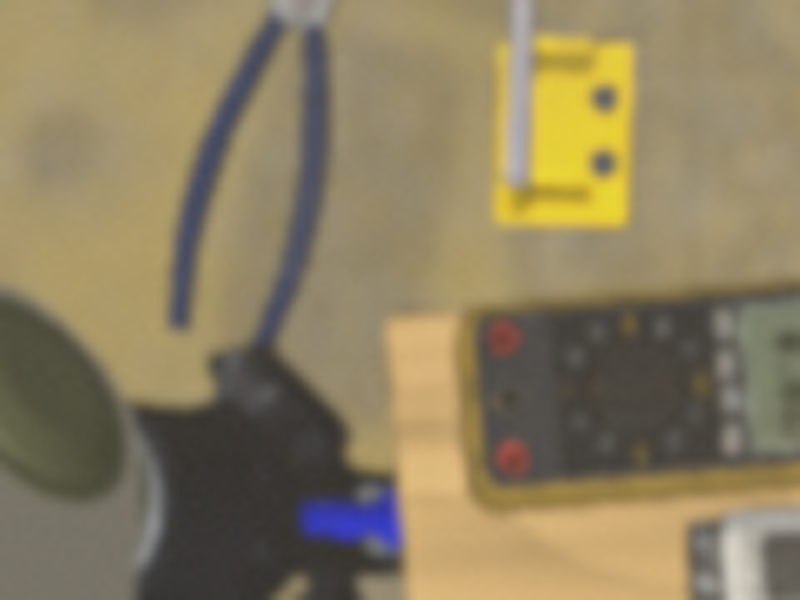

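The butt shows at (300,520), against a home prediction of (302,529), so the handle is home within about 2 mm. Releasing and backing out along the fingers.

>>> arm_command(commands=[0.6,0,0,0,0,0,0,0.3,0,0,0,0,0,0,0.1,0,0,0,0,0,0,0.1,0,0,0,0,0,0,0.1,0,0,0,0,0,0,0.1,0,0,0,0,0,0])

```text
time_s: 14.5
position: [0.5849, 0.0358, 0.0562]
tool_rot: [[-0.066, 0.997, 0.049], [0.801, 0.082, -0.593], [-0.595, 0.0, -0.804]]
ft_force: [-0.4, -0.1, 0.3]
grip_width: 0.0385
gripper_force: 0.0
```

>>> arm_command(commands=[0.1,0,0,-0.02,0,0,0,0.1,0,0,-0.05,0,0,0,0.1,0,0,-0.09,0,0,0,0.1,0,0,-0.14,0,0,0,0.1,0,0,-0.2,0,0,0,0.1,0,0,-0.25,0,0,0,0.1,0,0,-0.25,0,0,0,0.1,0,0,-0.25,0,0,0])

```text
time_s: 15.17
position: [0.5788, 0.1111, 0.1579]
tool_rot: [[-0.066, 0.996, 0.052], [0.802, 0.084, -0.592], [-0.594, 0.003, -0.804]]
ft_force: [0.3, -0.0, -0.3]
grip_width: 0.0384
gripper_force: 0.0
```

```bash
python3 - <<'E'
from rig import env, optics
from h import *
print(env.observe()["ft_force"])
im=optics.get_image("top")["image"].astype(int)
m=(im[...,2]>130)&(im[...,0]<80)&(im[...,1]<90); m[:, 300:]=0; v,u=np.nonzero(m); print(len(u),((np.array([[u.min(),v.min()],[u.max(),v.max()]])-[190,140])*6.667).round(0))
w=u<np.median(u); print("rear/front v",v[w].mean(),v[~w].mean(), u[w].mean(),u[~w].mean())
E
```

```text
[ 0.2818797  -0.00749243 -0.30143736]
97 [[293. 500.]
 [387. 547.]]
rear/front v 218.93478260869566 218.2941176470588 237.06521739130434 244.58823529411765
```

```bash
python3 - <<'E'
from rig import env
print(env.close_job())
E
```

```text
the job is handed in; nothing more can be done
None
```

The job is handed in. The blue screwdriver was swung level on the grey stop and slid under the red bar, and I let go with its handle about 2–3 mm from home. The last top-view check shows it lying along the slot; no verdict was returned.

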